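# Hang the rinsed slide carriers on the drip rail

### The arm

A 6-joint arm with a two-finger parallel gripper is mounted at the origin on the work surface. World frame = base frame: x ahead of the robot, y to its left, z up, the work surface at z = 0. Lengths are in mm, angles in rad, forces in N, time in s.
With the tool pointing down it reaches from about 350 to 875 mm from the base axis. Payload 4.2 kg.
Tool frame: the origin (TCP) lies at the very end of the fingers, on their centre line; the grasp point (between the pads) lies 19 mm behind it (arm.pinch_z is the distance from the TCP to the grasp point, in mm); x points along the fingers, y is the direction in which the jaws open and shut, and the axes are right-handed (so a half turn about x gives the same grasp; the last joint's range is limited). The gripper opens to 85 mm and grips with 20 to 120 N. Pads are 22 mm wide; open, the fingers measure 114 mm over their backs; the gripper's body (76 mm by 85 mm) begins 54 mm behind the grasp point. The pads swing forward as they close: fully open they stand 13 mm farther back than shut.
Start: joints at [1.461, 0.385, 0.008, 0, -1.194, -0.259], TCP at [225.277, 582.966, 231.312] pointing down, gripper open.
Joint ranges: [-3.14, 3.14], [-1.21, 2.06], [-1.07, 1.41], [-3.16, 2.05], [-2.99, -0.16], [-3.1, 3.1]. Speed limits (rad/s): [2.79, 2.79, 3.14, 3.14, 3.14, 3.14].

### API

Orientations are given as a unit quaternion [x, y, z, w].
In Python, from bench import arm gives the robot as it stands.
- The arm moves only by the tool drive_tool, never from a script. Its argument "motion" is a list of rows, each a list of 4 numbers: the shift along the tool's x, y, z in mm, then the turn about the tool's x in degrees. In form: [[dx, dy, dz, spin], ...]. A call has 1 to 10 rows; each row shifts and turns the commanded pose from where the row before left it, along the tool's axes as they then stand; what a row does not reach is not made up. A row lasts 1/12 s, in which the tool goes at most 41.7 mm and 7.16 degrees, less where a joint would pass 70% of its speed; a pose out of reach is approached as far as the arm can. A call with a gripper value outside its range is refused whole. "grip" is the finger opening in mm, from 0 to 85.4, set as the call begins (left out, the last holds). The fingers move at their own pace and stop on an object; the grip force is fixed at half the most. Time passes only in rows, so rows that do not move let the fingers close. It gives the time, the measured TCP pose, the force and the opening at its end, in the units of the state.
- arm.read_state(): the state, without advancing time (a new reading comes with each control period).
- arm.get_image(name): name is "scene" or "side" or "wrist"; returns the picture (384x512x3 uint8, red, green, blue); there is no depth.
- arm.calibration(name): a dict with "K" (3x3 intrinsics, pixels), "eye" and "attitude" of the camera in the world; the wrist camera has in their place "T_tool_cam" (4x4, takes a point from camera to tool coordinates, whose origin is the TCP and whose axes are the tool frame's). Camera axes: x right, y up, looking along -z (the intrinsics and any distortion apply to the point x, -y, -z); pixel columns grow to the right and rows downward; lengths in mm; the calibration is good to about 2 mm. The wrist camera is an equidistant fisheye: a pixel r from the principal point sees the ray r / f radians off the axis. A picture is of the moment at which its call begins: read the wrist's pose just before it. calibration takes no time and is no camera call.
- arm.job_done(): hands the job in, once; it reports no verdict.
The state is a dict: "clock": time; "joints": joint angles; "joint_vel": joint speeds; "joint_efforts": joint torques, N m; "position": TCP position; "ee_rot": TCP orientation; "contact_force": force on the tool from outside, world axes, zero at the start; "wrist_torque": the same for the moment, N m; "gripper_width": finger opening in mm.
Only numpy, scipy, OpenCV 4.12 (cv2) and the standard library are available. Lean on these libraries where they do the work, as an engineer would, in place of code of your own. Each camera call takes 0.05 s, during which the arm holds its last target. There are 200 camera calls.

### The job

The two slide carriers standing in the glass rinse dishes have to drain: lift each one out of its dish and hang it by the eye of its handle on a free hook of the drip stand, one carrier to a hook, so that the hook's bar passes through the eye and the carrier hangs level and still. Keep the carriers upright all the way so that no slide slips out, and leave the carrier that is already draining, the dishes, the bottle, the jar and the slide box where they are.

Things in the scene. Friction and masses are not known exactly. Their poses are not given: they have to be found in the camera images.
- carrier_a: White plastic slide carrier, to be hung, standing in dish_a on the left (+y). Frame 84 (own x) x 120 (own y) x 30 mm high with glass slides. Strap handle: legs at y = +-57 mm rise to a level bar along y, 10 mm wide, top 82 mm up; on its middle stands the hanging eye, top 114 mm up. 0.15 to 0.31 kg, balanced under the eye, same after a half turn. Origin: centre of underside, z up.
- carrier_b: White plastic slide carrier, to be hung, standing in dish_b on the right (-y). Frame 84 (own x) x 120 (own y) x 30 mm high with glass slides. Strap handle: legs at y = +-57 mm rise to a level bar along y, 10 mm wide, top 82 mm up; on its middle stands the hanging eye, top 114 mm up. 0.15 to 0.31 kg, balanced under the eye, same after a half turn. Origin: centre of underside, z up.
- carrier_c: White plastic slide carrier, already hanging on one of the hooks, leave within 30 mm. Frame 84 (own x) x 120 (own y) x 30 mm high with glass slides. Strap handle: legs at y = +-57 mm rise to a level bar along y, 10 mm wide, top 82 mm up; on its middle stands the hanging eye, top 114 mm up. 0.15 to 0.31 kg, balanced under the eye, same after a half turn. Origin: centre of underside, z up.
- carrier_a_eye (a point): Middle of carrier_a's eye opening, 95 mm above its underside; axes as the carrier's. Eye: 8 mm thick (x), 30 mm wide over flat parallel sides (good to grip from above, straight from 82 to 103 mm above the underside). Opening looks along x: 18 mm wide, from 82 to 108 mm, upper corners cut at 45 degrees.
- carrier_b_eye (a point): Middle of carrier_b's eye opening, 95 mm above its underside; axes as the carrier's. Eye: 8 mm thick (x), 30 mm wide over flat parallel sides (good to grip from above, straight from 82 to 103 mm above the underside). Opening looks along x: 18 mm wide, from 82 to 108 mm, upper corners cut at 45 degrees.
- carrier_c_eye (a point): Middle of carrier_c's eye opening, 95 mm above its underside; axes as the carrier's. Eye: 8 mm thick (x), 30 mm wide over flat parallel sides (good to grip from above, straight from 82 to 103 mm above the underside). Opening looks along x: 18 mm wide, from 82 to 108 mm, upper corners cut at 45 degrees.
- dish_a: Clear glass rinse dish, loose, 0.65 kg, holding carrier_a: 112 mm (own x) by 148 mm (own y) over the rim, 62 mm high, floor 4 mm thick, long side along the carrier's. The carrier has 7 mm play each way. Origin: centre of the underside. Leave within 30 mm.
- dish_b: Clear glass rinse dish, loose, 0.65 kg, holding carrier_b: 112 mm (own x) by 148 mm (own y) over the rim, 62 mm high, floor 4 mm thick, long side along the carrier's. The carrier has 7 mm play each way. Origin: centre of the underside. Leave within 30 mm.
- stand: Steel drip stand, fixed. Tray 520 mm along own y, x from -105 to +55 mm, rim 17 mm high. Posts at x = 0, y = +-243 mm, knobs on top reach 209 mm; 12 mm rail between them along y, axis 200 mm up; nothing above it. Hooks about 150 mm apart (+-20), pointing to own -x, roughly to the robot. Origin: on the bench below the rail's middle.
- hook_1: One of three alike steel hooks on the stand's rail, left, middle or right. Origin on the rail's axis, 200 mm up. A 7 mm round bar runs from the rail towards own -x: level (axis z = 0) from x = -8 to -58 mm, then rising at 40 degrees to the tip at x = -70, z = +10 mm. Clip on the rail 20 mm across. Fixed. Free unless carrier_c hangs on it.
- hook_2: One of three alike steel hooks on the stand's rail, left, middle or right. Origin on the rail's axis, 200 mm up. A 7 mm round bar runs from the rail towards own -x: level (axis z = 0) from x = -8 to -58 mm, then rising at 40 degrees to the tip at x = -70, z = +10 mm. Clip on the rail 20 mm across. Fixed. Free unless carrier_c hangs on it.
- hook_3: One of three alike steel hooks on the stand's rail, left, middle or right. Origin on the rail's axis, 200 mm up. A 7 mm round bar runs from the rail towards own -x: level (axis z = 0) from x = -8 to -58 mm, then rising at 40 degrees to the tip at x = -70, z = +10 mm. Clip on the rail 20 mm across. Fixed. Free unless carrier_c hangs on it.
- hook_1_seat (a point): Middle of the level part of hook_1's bar, on the bar's axis, 35 mm from the rail's axis; axes as the hook's (x away from the tip). A hung carrier's eye middle rests 9.5 mm below the bar's axis, its underside 104.5 mm below.
- hook_2_seat (a point): Middle of the level part of hook_2's bar, on the bar's axis, 35 mm from the rail's axis; axes as the hook's (x away from the tip). A hung carrier's eye middle rests 9.5 mm below the bar's axis, its underside 104.5 mm below.
- hook_3_seat (a point): Middle of the level part of hook_3's bar, on the bar's axis, 35 mm from the rail's axis; axes as the hook's (x away from the tip). A hung carrier's eye middle rests 9.5 mm below the bar's axis, its underside 104.5 mm below.
- reagent_bottle: Amber reagent bottle with a white cap, bystander, 70 mm across, 180 mm tall, upright between the dishes, robot side. Origin: centre of the underside. Leave within 30 mm.
- slide_mailer: Closed grey plastic slide box, bystander, 84 x 57 x 22 mm, flat on the bench in front of the drip tray. Origin: centre of the underside. Leave within 30 mm.
- staining_jar: Glass staining jar with a white lid, bystander, 68 mm across the foot, 92 mm tall, left of the drip stand. Origin: centre of the underside. Leave within 30 mm.
Not all that is in view belongs to the job. Leave any blue or orange look-alike of the carrier_c alone.

How it is judged:
By the outcome, as a careful person would: the job done as asked, in the order asked, and still so for the second after the job is handed in, with the robot touching nothing.
It also fails if it takes over 61 s, if anything falls off the work surface, if the arm or the gripper's body presses on something with over 40 N, if the wrist force passes 120 N, or if a joint passes its speed limit or range.

## Working session

There is one attempt and no reset: what is moved stays moved. The work goes in short steps, Python scripts to look and compute and a tool call to move; the robot and the scene stay as the last step left them, time stands still between calls to the robot, and variables do not carry over. Pictures are saved under pics/ and viewed, about 8 in all and at most 12, crops included, and the job is handed in when it is done.

Besides the shell and the picture viewer there is one more tool, called after "Emit:" by a JSON object that holds its "method" and its "body", one argument or row to a line. drive_tool: Moves the arm, as the interface text tells. Its arguments: {"type":"object","properties":{"motion":{"type":"array"},"grip":{"type":"number"}},"required":["motion"]}

```bash
ls; mkdir -p pics
python3 - <<'E'
from bench import arm
import cv2,numpy as np
print(arm.read_state())
for n in("scene","side","wrist"):
    c=arm.calibration(n); print(n,{k:np.round(v,4).tolist() if not isinstance(v,str) else v for k,v in c.items()})
    im=arm.get_image(n); cv2.imwrite(f"pics/{n}0.png",im[:,:,::-1])
a,b=[cv2.imread(f"pics/{n}0.png") for n in("scene","side")]
E
```

```text
pics
{'clock': 0.0, 'joints': array([ 1.46059834e+00,  3.85584068e-01,  6.59674525e-03, -4.99949016e-04,
       -1.19398706e+00, -2.58609166e-01]), 'joint_vel': array([ 1.92350690e-05,  1.99964225e-03, -2.09255655e-03,  3.98724369e-04,
        8.40239058e-04,  6.54716645e-05]), 'joint_efforts': array([ 8.72661549e-04, -3.92292166e+01,  1.88399827e+01,  4.18606728e+00,
       -4.69198159e-03,  2.55731990e-06]), 'position': array([225.07960968, 582.42980376, 230.19345187]), 'ee_rot': array([-0.6949992 ,  0.13049943,  0.69521269,  0.12893919]), 'contact_force': array([ 0.78261623, -0.02260935, -0.09631145]), 'wrist_torque': array([-0.00932653, -0.009698  , -0.00104175]), 'gripper_width': 85.19780456031252}
scene {'K': [[469.3795, 0.0, 261.6409], [0.0, 469.3795, 187.0372], [0.0, 0.0, 1.0]], 'eye': [1002.6679, -288.8861, 1141.5477], 'attitude': [0.2629, 0.1234, 0.4291, 0.8553]}
side {'K': [[411.7898, 0.0, 258.2993], [0.0, 411.7898, 182.4585], [0.0, 0.0, 1.0]], 'eye': [400.6339, 1035.5859, 970.8198], 'attitude': [-0.0204, 0.4015, 0.9149, -0.0364]}
wrist {'K': [[297.3186, 0.0, 252.5991], [0.0, 297.3186, 190.2142], [0.0, 0.0, 1.0]], 'T_tool_cam': [[0.0003, 0.3184, -0.948, -141.5698], [1.0, 0.0001, 0.0004, 1.2472], [0.0002, -0.948, -0.3184, -83.4906], [0.0, 0.0, 0.0, 1.0]]}
```

View pics/scene0.png

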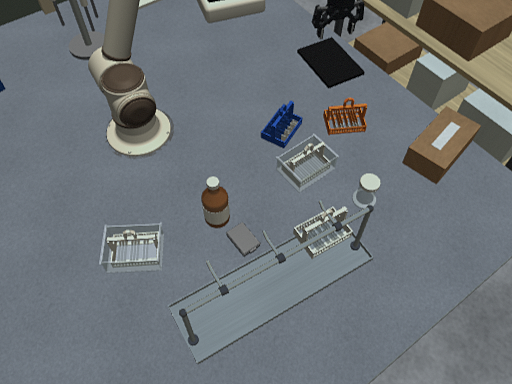

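View pics/side0.png

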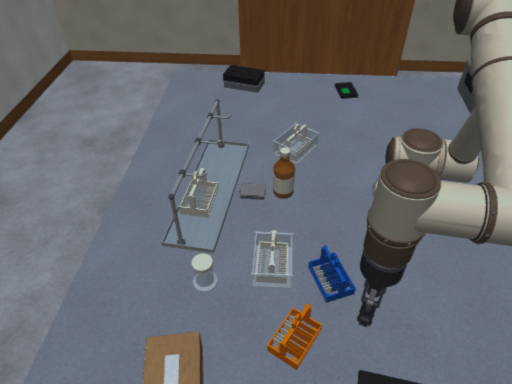

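```bash
cat > h.py <<'E'
import cv2,numpy as np
from bench import arm
from scipy.spatial.transform import Rotation as R
def ray(n,u,v,pose=None):
    c=arm.calibration(n);K=c["K"];x=(u-K[0,2])/K[0,0];y=(v-K[1,2])/K[1,1]
    if n!="wrist": return np.array(c["eye"],float),R.from_quat(c["attitude"]).apply([x,-y,-1])
    r=np.hypot(x,y);s=np.sin(r)/max(r,1e-9);d=np.array([x*s,-y*s,-np.cos(r)])
    T=c["T_tool_cam"];p,q=pose;q=R.from_quat(q)
    return np.array(p)+q.apply(T[:3,3]),q.apply(T[:3,:3]@d)
def tri(*rs):
    A=[];b=[]
    for o,d in rs:
        d=d/np.linalg.norm(d);P=np.eye(3)-np.outer(d,d);A.append(P);b.append(P@o)
    X=np.linalg.solve(sum(A),sum(b));return X.round(1),[round(float(np.linalg.norm(P@X-q)),1) for P,q in zip(A,b)]
def plane(r,z): o,d=r;return (o+d*(z-o[2])/d[2]).round(1)
def panel(im,x,y,w,h,s):
    p=cv2.resize(im[y:y+h,x:x+w],None,fx=s,fy=s,interpolation=cv2.INTER_CUBIC)
    for k in range(-(-x//10)*10,x+w,10):
        cv2.line(p,((k-x)*s,0),((k-x)*s,5),(0,0,255),1);cv2.putText(p,str(k),((k-x)*s-8,14),0,.3,(0,0,255))
    for k in range(-(-y//10)*10,y+h,10):
        cv2.line(p,(0,(k-y)*s),(5,(k-y)*s),(0,0,255),1);cv2.putText(p,str(k),(6,(k-y)*s+3),0,.3,(0,0,255))
    return p
E
python3 - <<'E'
from h import *
a,b=[cv2.imread(f"pics/{n}0.png") for n in("scene","side")]
r1=np.hstack([panel(a,270,130,66,75,4),panel(a,98,215,66,75,4),panel(b,248,225,66,75,4)])
r2=np.hstack([panel(a,170,230,132,75,4),panel(b,268,115,66,75,4)])
cv2.imwrite("pics/c1.png",np.vstack([r1,r2]))
cv2.imwrite("pics/c2.png",np.hstack([panel(b,165,95,80,150,4),panel(a,285,180,100,150,4)]))
E
```

```text
(no output)
```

View pics/c1.png

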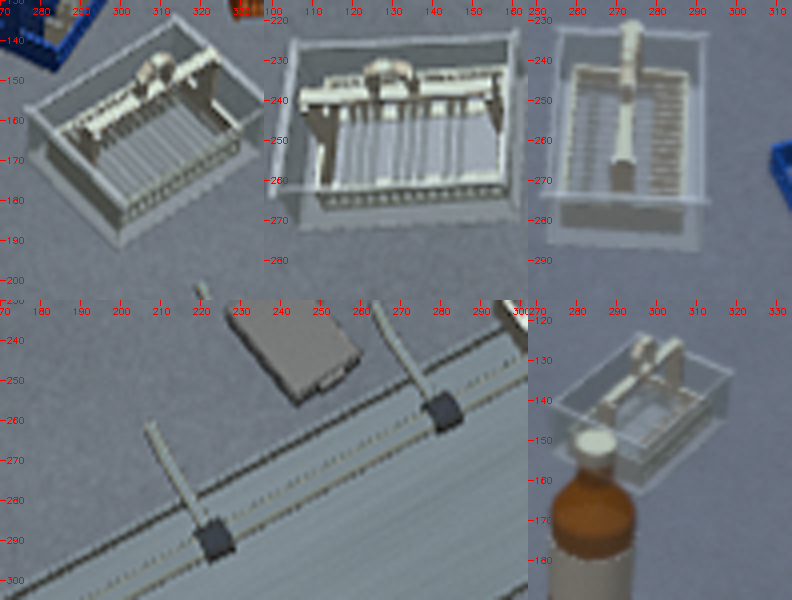

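View pics/c2.png

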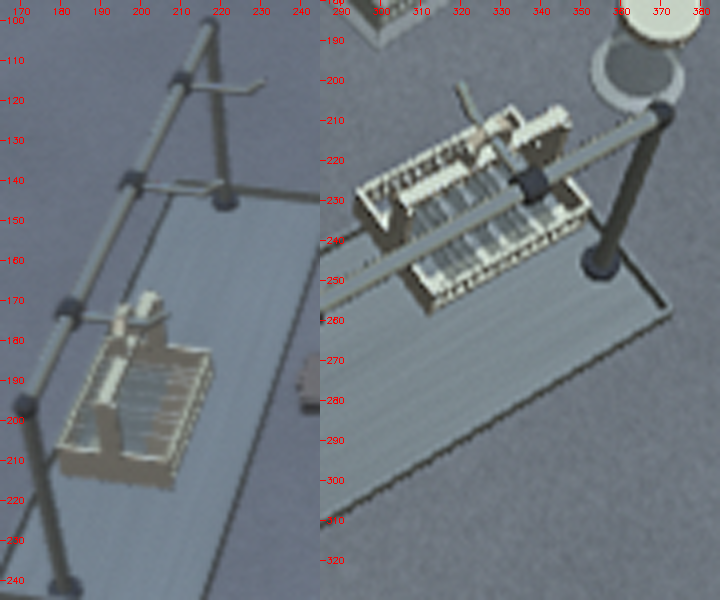

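Run:
```python
from h import *
S=lambda u,v:ray("scene",u,v);D=lambda u,v:ray("side",u,v)
P=dict(knobL=((369.5,208),(171.5,196)),knobR=((183,313),(217,100.5)),clip1=((337.5,226),(182,173)),clip2=((280.5,258),(198,140.5)),clip3=((223.7,290),(210,115.5)),
tip1=((318.7,201),(207,174)),tip2=((263,230),(220.5,140.7)),tip3=((207.5,261.3),(230.7,115.7)),
aN=((323.7,143),(271,265)),aF=((290.5,163),(273.7,231)),bR=((158.2,234),(287,142.5)),bL=((107.5,239.5),(306,126)),bEyeTop=((129.5,231.5),(296.5,126)))
for k,(s,d) in P.items():
    X,e=tri(S(*s),D(*d)); print(k,X,e, plane(S(*s),86),plane(D(*d),86))
```

```text
knobL [704.9 269.8 198.3] [0.7, 0.7] [670.1 336.6  86. ] [748.4 158.1  86. ]
knobR [ 658.5 -215.   199.6] [1.2, 1.2] [ 618.3 -205.7   86. ] [ 695.4 -400.3   86. ]
clip1 [696.5 176.2 199.1] [0.3, 0.3] [660.1 232.1  86. ] [739.6  50.1  86. ]
clip2 [680.9  21.2 199. ] [0.9, 0.9] [643.3  58.8  86. ] [ 721.1 -128.    86. ]
clip3 [ 667.3 -120.3  198.8] [1.0, 1.0] [628.2 -99.8  86. ] [ 705.3 -290.    86. ]
tip1 [622.5 182.5 205.8] [0.0, 0.0] [573.8 242.9  86. ] [657.3  48.9  86. ]
tip2 [607.3  29.3 208.6] [0.1, 0.1] [555.4  71.2  86. ] [ 640.5 -132.6   86. ]
tip3 [ 595.4 -112.9  206.3] [0.8, 0.8] [543.9 -90.   86. ] [ 625.3 -294.3   86. ]
aN [428.8 387.6  80.6] [0.5, 0.5] [432.3 384.3  86. ] [428.2 391.3  86. ]
aF [427.2 266.5  76.8] [0.8, 0.8] [431.4 261.5  86. ] [427.6 274.9  86. ]
bR [ 403.4 -147.7   79.5] [0.0, 0.0] [ 407.  -148.6   86. ] [ 403.4 -139.1   86. ]
bL [ 336.9 -258.3   76. ] [1.9, 1.9] [ 345.3 -258.    86. ] [ 336.1 -245.8   86. ]
bEyeTop [ 372.7 -205.4  111.7] [0.6, 0.6] [ 357.7 -203.2   86. ] [ 371.3 -243.3   86. ]
```

```bash
cat >> h.py <<'E'
def go(goal,yaw,cmd=None):
    """shift in tool axes (at present attitude) and spin that brings tool y to yaw (deg, mod 180)"""
    s=arm.read_state();q=R.from_quat(s["ee_rot"]);M=q.as_matrix();p=s["position"] if cmd is None else np.array(cmd)
    y0=np.degrees(np.arctan2(M[1,1],M[0,1]));dn=M[:,0]
    dpsi=(yaw-y0+90)%180-90
    print("t",round(s["clock"],2),"pos",s["position"].round(1),"ytool dir",y0.round(1),"xaxis",dn.round(3),"j6",s["joints"][5].round(2),"F",s["contact_force"].round(1),"w",round(s["gripper_width"],1))
    print(" spin about tool x (x down => minus yaw):",round(-dpsi,1))
    q2=R.from_euler("z",dpsi,degrees=True)*q
    d=np.array(goal)-p
    print(" shift before spin",q.inv().apply(d).round(1)," shift after spin",q2.inv().apply(d).round(1), "tool z world",M[:,2].round(2))
E
python3 - <<'E'
from h import *
go([429,327,220],90-0.8)
print(tri(ray("scene",213,183),ray("side",285,153)))
E
```

```text
t 0.15 pos [225.1 582.6 230.5] ytool dir -111.1 xaxis [-0.001 -0.002 -1.   ] j6 -0.26 F [-1.3  0.7  0.2] w 85.1
 spin about tool x (x down => minus yaw): -20.3
 shift before spin [  10.8  164.9 -282.3]  shift after spin [  10.9  252.7 -207.4] tool z world [-0.93  0.36 -0.  ]
(array([408. ,  23.2, 166.8]), [0.4, 0.4])
```

Emit:
{"method": "drive_tool", "body": {
  "motion": [
    [0,0,0,-6.8],
    [0,0,0,-6.8],
    [0,0,0,-6.7],
    [1.3,31.6,-26,0],
    [1.3,31.6,-26,0],
    [1.3,31.6,-26,0],
    [1.3,31.6,-26,0],
    [1.3,31.6,-26,0],
    [1.3,31.6,-26,0],
    [1.3,31.6,-26,0]
  ],
  "grip": 62
}}

```text
clock: 0.98
position: [404.7, 357.3, 222.1]
ee_rot: [-0.707, 0.005, 0.707, 0.005]
contact_force: [-0.1, 1.4, 0.4]
gripper_width: 61.9
```

Emit:
{"method": "drive_tool", "body": {
  "motion": [
    [1.3,31.6,-26,0],
    [0,0,0,0],
    [0,0,0,0]
  ]
}}

```text
clock: 1.23
position: [430.6, 325.2, 220.6]
ee_rot: [-0.707, 0.007, 0.707, 0.006]
contact_force: [-0.4, 0.6, -0.2]
gripper_width: 61.7
```

Run:
```python
from h import *
go([429,327,88],90-0.8)
s=arm.read_state();np.savez("w1.npz",p=s["position"],q=s["ee_rot"])
im=arm.get_image("wrist")[:,:,::-1];cv2.imwrite("pics/w1.png",im)
cv2.imwrite("pics/w1c.png",panel(np.ascontiguousarray(im),100,80,300,280,2))
```

```text
t 1.23 pos [430.6 325.2 220.6] ytool dir -91.1 xaxis [-0.001 -0.001 -1.   ] j6 0.6 F [-0.4  0.6 -0.2] w 61.7
 spin about tool x (x down => minus yaw): -0.3
 shift before spin [132.6  -1.8   1.5]  shift after spin [132.6  -1.8   1.5] tool z world [-1.    0.02  0.  ]
```

View pics/w1c.png

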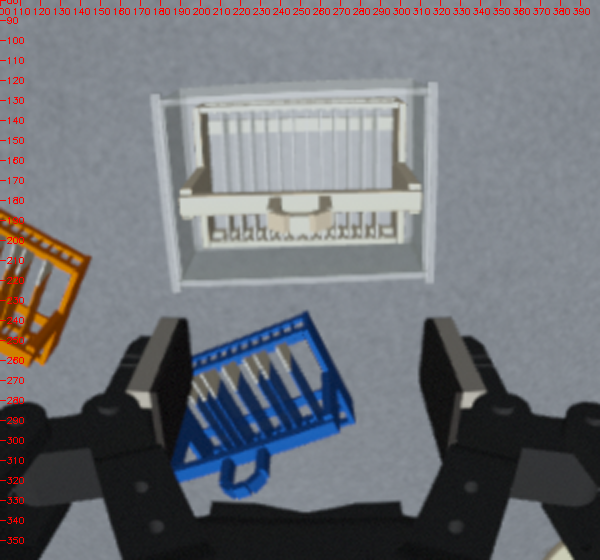

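Run:
```python
from h import *
f=np.load("w1.npz");po=(f["p"],f["q"])
L=plane(ray("wrist",191,181.5,po),86);Rr=plane(ray("wrist",310,180.5,po),86);E=plane(ray("wrist",249.5,182,po),118)
print(L,Rr,E,(L+Rr)/2,np.linalg.norm(L-Rr),np.degrees(np.arctan2(*(L-Rr)[[1,0]])))
g=lambda u,v:ray("wrist",u,v,po)
print(tri(g(191,181.5),ray("scene",323.7,143),ray("side",271,265)),tri(g(310,180.5),ray("scene",290.5,163),ray("side",273.7,231)),tri(g(249.5,182),ray("scene",308.7,144.5)))
```

```text
[430.9 384.2  86. ] [429.7 267.2  86. ] [438.9 326.  118. ] [430.3 325.7  86. ] 117.00615368432551 89.41237158376005
(array([428.9, 386.8,  80.1]), [1.2, 1.2, 0.6]) (array([427.2, 266.1,  76.9]), [0.7, 0.6, 1.1]) (array([436.3, 324.3, 123.3]), [4.4, 4.4])
```

Emit:
{"method": "drive_tool", "body": {
  "motion": [
    [30,-0.6,0,0],
    [30,0,0,0],
    [30,0,0,0],
    [25,0,0,0],
    [10,0,0,0],
    [5,0,0,0],
    [0,0,0,0]
  ]
}}

```text
clock: 1.87
position: [429.2, 328.6, 90.5]
ee_rot: [-0.707, 0.005, 0.707, 0.004]
contact_force: [-0.2, 0.7, -0.4]
gripper_width: 62.1
```

Emit:
{"method": "drive_tool", "body": {
  "motion": [
    [0,0,0,0],
    [0,0,0,0],
    [0,0,0,0],
    [0,0,0,0],
    [0,0,0,0],
    [0,0,0,0]
  ],
  "grip": 20
}}

```text
clock: 2.37
position: [430.3, 328.6, 92.7]
ee_rot: [0.708, -0.004, -0.706, -0.006]
contact_force: [-1.0, -0.2, 5.4]
gripper_width: 28.2
```

Emit:
{"method": "drive_tool", "body": {
  "motion": [
    [-3,0,0,0],
    [-8,0,0,0],
    [-15,0,0,0],
    [-20,0,0,0],
    [-20,0,0,0],
    [-20,0,0,0],
    [-14,0,0,0],
    [-6,0,0,0],
    [0,0,0,0],
    [0,0,0,0]
  ]
}}

```text
clock: 3.2
position: [429.1, 327.3, 196.3]
ee_rot: [-0.707, 0.006, 0.708, 0.005]
contact_force: [-0.2, -0.5, -3.3]
gripper_width: 28.0
```

Run:
```python
from h import *
go([580,31,200],84.5)
s=arm.read_state();np.savez("w2.npz",p=s["position"],q=s["ee_rot"])
im=np.ascontiguousarray(arm.get_image("wrist")[:,:,::-1]);b=np.ascontiguousarray(arm.get_image("side")[:,:,::-1]);a=np.ascontiguousarray(arm.get_image("scene")[:,:,::-1])
cv2.imwrite("pics/w2c.png",np.vstack([np.hstack([panel(im,130,120,230,145,2),panel(b,220,180,75,72,4)[:290]])[:290],np.hstack([panel(a,250,80,110,75,4),panel(a,250,80,80,75,4)])[:300,:760]]) if 0 else np.hstack([panel(im,130,120,230,240,2),panel(b,220,150,75,120,4)]))
```

```text
t 3.2 pos [429.1 327.3 196.3] ytool dir -90.9 xaxis [-0.001 -0.001 -1.   ] j6 0.6 F [-0.2 -0.5 -3.3] w 28.0
 spin about tool x (x down => minus yaw): 4.6
 shift before spin [  -3.8  294.  -155.4]  shift after spin [  -3.8  280.5 -178.6] tool z world [-1.    0.02  0.  ]
```

View pics/w2c.png

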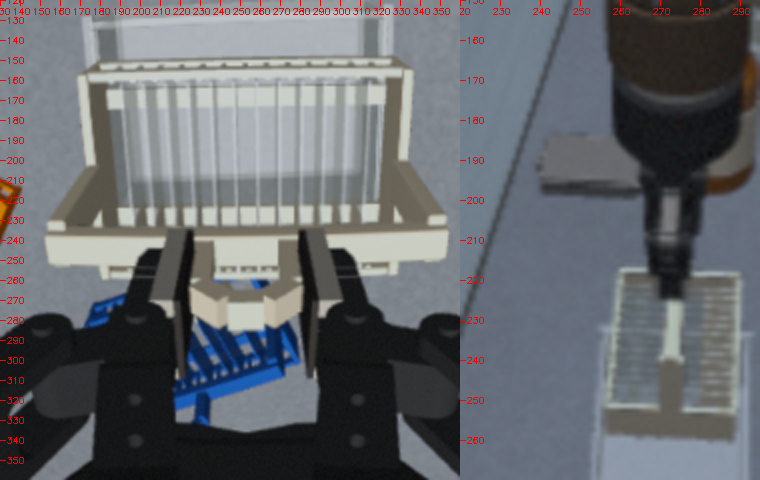

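Run:
```python
from h import *
po=([0,0,0],[0,0,0,1])
(o,d1),(_,d2),(_,d3)=[ray("wrist",u,v,po) for u,v in((153.5,246),(353.5,244.5),(253.5,278))]
for X in(-10,-5,0,2,5,10):
    p=o+d1*(X-o[0])/d1[0];q=o+d2*(X-o[0])/d2[0];e=o+d3*(X-32-o[0])/d3[0];print(X,p.round(1),q.round(1),((p+q)/2).round(1),np.linalg.norm(p-q).round(1),"eyetop",e.round(1))
```

```text
-10 [-10.  -50.4  -7.8] [-10.   54.7  -8.7] [-10.    2.1  -8.3] 105.1 eyetop [-42.    2.1 -12. ]
-5 [ -5.  -52.4  -5. ] [-5.  56.7 -5.9] [-5.   2.1 -5.4] 109.1 eyetop [-37.    2.1  -8.4]
0 [  0.  -54.4  -2.1] [ 0.  58.7 -3.1] [ 0.   2.2 -2.6] 113.1 eyetop [-32.    2.1  -4.9]
2 [  2.  -55.2  -1. ] [ 2.  59.5 -1.9] [ 2.   2.2 -1.5] 114.7 eyetop [-30.    2.1  -3.4]
5 [  5.  -56.4   0.7] [ 5.  60.7 -0.3] [5.  2.2 0.2] 117.1 eyetop [-27.    2.1  -1.3]
10 [ 10.  -58.4   3.6] [10.  62.7  2.6] [10.   2.2  3.1] 121.1 eyetop [-22.    2.1   2.3]
```

Emit:
{"method": "drive_tool", "body": {
  "motion": [
    [-1,0,0,4.6],
    [0,25,-16,0],
    [0,30,-19,0],
    [0,33,-21,0],
    [0,33,-21,0],
    [0,33,-21,0],
    [0,33,-21,0],
    [0,33,-21,0],
    [0,28,-18,0],
    [0,20,-13,0]
  ]
}}

```text
clock: 4.18
position: [574.9, 42.0, 196.6]
ee_rot: [-0.706, 0.035, 0.707, 0.034]
contact_force: [0.5, 0.6, -3.2]
gripper_width: 27.7
```

Emit:
{"method": "drive_tool", "body": {
  "motion": [
    [0,10,-6,0],
    [0,2.5,-1.6,0],
    [0,0,0,0],
    [0,0,0,0]
  ]
}}

```text
clock: 4.52
position: [580.3, 32.3, 197.3]
ee_rot: [-0.706, 0.033, 0.707, 0.033]
contact_force: [0.2, -0.3, -2.8]
gripper_width: 27.9
```

Run:
```python
from h import *
go([646,24.7,198],84.5)
s=arm.read_state();np.savez("w3.npz",p=s["position"],q=s["ee_rot"])
im=np.ascontiguousarray(arm.get_image("wrist")[:,:,::-1]);b=np.ascontiguousarray(arm.get_image("side")[:,:,::-1]);a=np.ascontiguousarray(arm.get_image("scene")[:,:,::-1])
for n,i in(("w3",im),("b3",b),("a3",a)):cv2.imwrite(f"pics/{n}.png",i)
cv2.imwrite("pics/w3c.png",np.hstack([panel(im,130,60,230,250,2),panel(b,190,90,75,125,4)]))
```

```text
t 4.52 pos [580.3  32.3 197.3] ytool dir -95.4 xaxis [-0.001  0.    -1.   ] j6 1.14 F [ 0.2 -0.3 -2.8] w 27.9
 spin about tool x (x down => minus yaw): 0.1
 shift before spin [ -0.8   1.4 -66.1]  shift after spin [ -0.8   1.3 -66.1] tool z world [-1.    0.09  0.  ]
```

View pics/w3c.png

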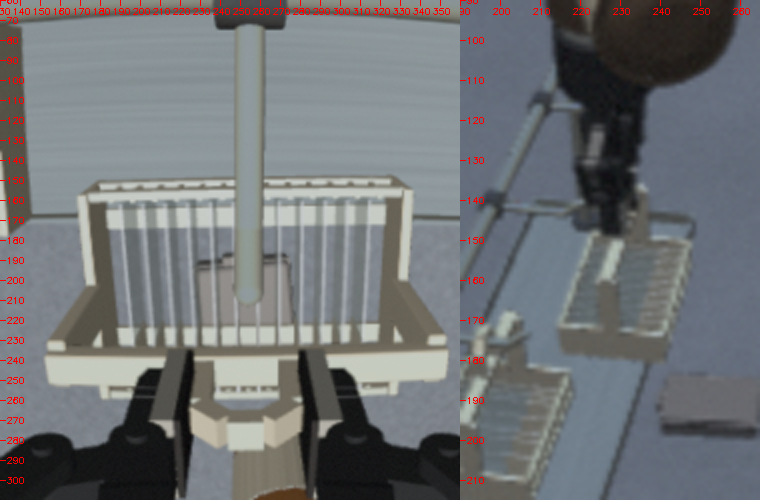

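Emit:
{"method": "drive_tool", "body": {
  "motion": [
    [0,0.7,-6,0],
    [0,0,-10,0],
    [0,0,-10,0],
    [0,0,-8,0],
    [0,0,-5,0],
    [0,0,-5,0],
    [0,0,-5,0],
    [0,0,0,0]
  ]
}}

```text
clock: 5.33
position: [630.5, 26.2, 197.6]
ee_rot: [0.706, -0.034, -0.706, -0.034]
contact_force: [0.2, -0.4, -2.7]
gripper_width: 28.2
```

Emit:
{"method": "drive_tool", "body": {
  "motion": [
    [0,0,-5,0],
    [0,0,-5,0],
    [0,0,-4,0],
    [0,0,-3,0],
    [0,0,0,0],
    [0,0,0,0]
  ]
}}

```text
clock: 5.83
position: [646.5, 24.7, 197.8]
ee_rot: [-0.706, 0.034, 0.706, 0.034]
contact_force: [0.2, 0.7, -4.2]
gripper_width: 28.1
```

Emit:
{"method": "drive_tool", "body": {
  "motion": [
    [3,0,0,0],
    [4,0,0,0],
    [3,0,0,0],
    [2,0,0,0],
    [0,0,0,0],
    [0,0,0,0]
  ]
}}

```text
clock: 6.33
position: [646.4, 24.7, 185.7]
ee_rot: [-0.706, 0.034, 0.706, 0.033]
contact_force: [0.6, 0.0, -2.5]
gripper_width: 27.8
```

Emit:
{"method": "drive_tool", "body": {
  "motion": [
    [1,0,0,0],
    [1,0,0,0],
    [0,0,0,0],
    [0,0,0,0]
  ]
}}

```text
clock: 6.67
position: [646.7, 24.7, 184.3]
ee_rot: [0.707, -0.033, -0.706, -0.034]
contact_force: [0.8, 0.1, -1.9]
gripper_width: 27.6
```

Emit:
{"method": "drive_tool", "body": {
  "motion": [
    [1,0,0,0],
    [0,0,0,0],
    [0,0,0,0]
  ]
}}

```text
clock: 6.92
position: [646.8, 24.7, 184.1]
ee_rot: [0.707, -0.033, -0.706, -0.033]
contact_force: [-1.3, 0.7, 3.6]
gripper_width: 28.0
```

Emit:
{"method": "drive_tool", "body": {
  "motion": [
    [1,0,0,0],
    [0,0,0,0],
    [0,0,0,0]
  ]
}}

```text
clock: 7.17
position: [646.9, 24.7, 183.9]
ee_rot: [0.707, -0.033, -0.706, -0.033]
contact_force: [-2.5, -0.2, 7.2]
gripper_width: 28.0
```

Emit:
{"method": "drive_tool", "body": {
  "motion": [
    [-1,0,0,0],
    [0,0,0,0],
    [0,0,0,0]
  ]
}}

```text
clock: 7.42
position: [646.9, 24.7, 184.0]
ee_rot: [0.707, -0.033, -0.706, -0.033]
contact_force: [-2.6, 1.0, 5.3]
gripper_width: 27.9
```

Emit:
{"method": "drive_tool", "body": {
  "motion": [
    [0,0,0,0],
    [0,0,0,0],
    [0,0,0,0],
    [-2,0,0,0],
    [-6,0,0,0],
    [-12,0,0,0],
    [-20,0,0,0],
    [-30,0,0,0],
    [-20,0,0,0],
    [-5,0,0,0]
  ],
  "grip": 50
}}

```text
clock: 8.25
position: [648.4, 24.6, 283.3]
ee_rot: [0.709, -0.033, -0.703, -0.034]
contact_force: [-0.1, -0.1, 1.7]
gripper_width: 49.8
```

Run:
```python
from h import *
go([371.5,-204,220],59-5.5*0)
im=np.ascontiguousarray(arm.get_image("wrist")[:,:,::-1]);cv2.imwrite("pics/w4.png",im)
```

```text
t 8.25 pos [648.4  24.6 283.3] ytool dir -95.4 xaxis [ 0.009  0.001 -1.   ] j6 1.19 F [-0.1 -0.1  1.7] w 49.8
 spin about tool x (x down => minus yaw): 25.6
 shift before spin [ 60.7 253.8 254.6]  shift after spin [ 61.7 338.7 120.1] tool z world [-1.    0.09 -0.01]
```

View pics/w4.png

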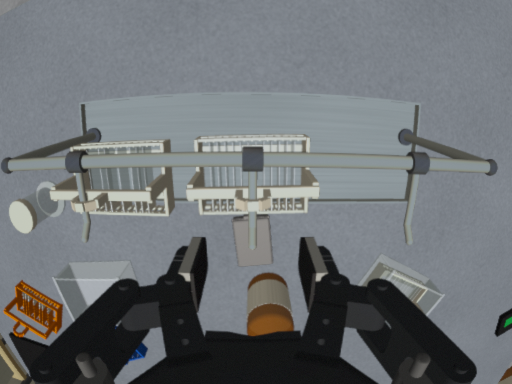

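Emit:
{"method": "drive_tool", "body": {
  "motion": [
    [0,0,0,6.4],
    [0,0,0,6.4],
    [0,0,0,6.4],
    [0,0,0,6.4],
    [6,34,12,0],
    [6,34,12,0],
    [6,34,12,0],
    [6,34,12,0],
    [6,34,12,0],
    [6,34,12,0]
  ],
  "grip": 62
}}

```text
clock: 9.13
position: [477.3, -113.8, 240.4]
ee_rot: [-0.681, 0.189, 0.682, 0.189]
contact_force: [0.1, -0.8, 0.7]
gripper_width: 62.3
```

Emit:
{"method": "drive_tool", "body": {
  "motion": [
    [6,34,12,0],
    [6,34,12,0],
    [6,34,12,0],
    [6,33,12,0],
    [0,0,0,0],
    [0,0,0,0],
    [0,0,0,0]
  ]
}}

```text
clock: 9.72
position: [368.9, -204.0, 217.6]
ee_rot: [-0.681, 0.189, 0.681, 0.189]
contact_force: [-0.2, -0.5, -0.0]
gripper_width: 61.6
```

Run:
```python
from h import *
go([371.5,-204,91],59)
s=arm.read_state();np.savez("w5.npz",p=s["position"],q=s["ee_rot"])
im=np.ascontiguousarray(arm.get_image("wrist")[:,:,::-1]);cv2.imwrite("pics/w5.png",im)
cv2.imwrite("pics/w5c.png",panel(im,100,80,300,280,2))
```

```text
t 9.72 pos [ 368.9 -204.   217.6] ytool dir -121.1 xaxis [-0.  0. -1.] j6 1.15 F [-0.2 -0.5 -0. ] w 61.6
 spin about tool x (x down => minus yaw): -0.1
 shift before spin [126.6  -1.4  -2.3]  shift after spin [126.6  -1.4  -2.3] tool z world [-0.86  0.52  0.  ]
```

View pics/w5c.png

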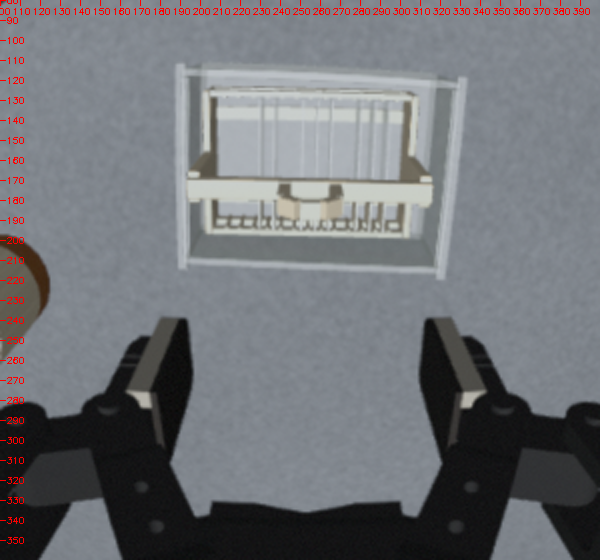

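Run:
```python
from h import *
f=np.load("w5.npz");po=(f["p"],f["q"])
g=lambda u,v:ray("wrist",u,v,po)
L=plane(g(194,174.5),86);Rr=plane(g(316,176.8),86);m=(L+Rr)/2
print(L,Rr,m,np.linalg.norm(L-Rr),np.degrees(np.arctan2(*(L-Rr)[[1,0]])))
print(tri(g(194,174.5),ray("scene",158.2,234),ray("side",287,142.5)),tri(g(316,176.8),ray("scene",107.5,239.5),ray("side",306,126)))
go([m[0],m[1],91],np.degrees(np.arctan2(*(L-Rr)[[1,0]])))
```

```text
[ 404.4 -160.3   86. ] [ 341.5 -260.3   86. ] [ 372.95 -210.3    86.  ] 118.13725068749483 57.83010715476437
(array([ 402.7, -152.1,   75.7]), [4.7, 5.0, 0.8]) (array([ 337.1, -259.5,   75.4]), [1.4, 2.2, 2.0])
t 9.77 pos [ 369.4 -203.7  217.7] ytool dir -121.0 xaxis [-0.  0. -1.] j6 1.15 F [ 1.3 -0.3  0. ] w 61.8
 spin about tool x (x down => minus yaw): 1.2
 shift before spin [126.7   3.8  -6.4]  shift after spin [126.7   3.7  -6.5] tool z world [-0.86  0.52  0.  ]
```

Emit:
{"method": "drive_tool", "body": {
  "motion": [
    [25,2.5,-6,1.2],
    [30,0,0,0],
    [30,0,0,0],
    [25,0,0,0],
    [11,0,0,0],
    [5,0,0,0],
    [0,0,0,0]
  ]
}}

```text
clock: 10.35
position: [373.0, -208.6, 90.8]
ee_rot: [-0.679, 0.196, 0.68, 0.196]
contact_force: [0.4, 0.1, 0.3]
gripper_width: 62.2
```

Emit:
{"method": "drive_tool", "body": {
  "motion": [
    [0,0,0,0],
    [0,0,0,0],
    [0,0,0,0],
    [0,0,0,0],
    [0,0,0,0],
    [0,0,0,0]
  ],
  "grip": 20
}}

```text
clock: 10.85
position: [373.9, -209.3, 93.3]
ee_rot: [0.68, -0.196, -0.678, -0.196]
contact_force: [-1.0, 3.1, 6.4]
gripper_width: 27.9
```

Emit:
{"method": "drive_tool", "body": {
  "motion": [
    [-3,0,0,0],
    [-8,0,0,0],
    [-15,0,0,0],
    [-20,0,0,0],
    [-20,0,0,0],
    [-20,0,0,0],
    [-14,0,0,0],
    [-6,0,0,0],
    [0,0,0,0],
    [0,0,0,0]
  ]
}}

```text
clock: 11.68
position: [372.2, -208.9, 197.5]
ee_rot: [-0.679, 0.196, 0.68, 0.197]
contact_force: [-0.3, 1.4, -2.5]
gripper_width: 27.7
```

Run:
```python
from h import *
u=np.array([-.995,.1]);s3=np.array([667.3,-120.3])+u*35;print(s3,s3+u*66)
go([*(s3+u*66),197],84.5)
im=np.ascontiguousarray(arm.get_image("wrist")[:,:,::-1]);b=np.ascontiguousarray(arm.get_image("side")[:,:,::-1])
cv2.imwrite("pics/w6c.png",np.hstack([panel(im,130,120,230,240,2),panel(b,260,80,75,120,4)]))
```

```text
[ 632.475 -116.8  ] [ 566.805 -110.2  ]
t 11.68 pos [ 372.2 -208.9  197.5] ytool dir -122.3 xaxis [-0.001  0.001 -1.   ] j6 1.14 F [-0.3  1.4 -2.5] w 27.7
 spin about tool x (x down => minus yaw): -26.8
 shift before spin [   0.4 -187.4 -111.9]  shift after spin [   0.3 -116.9 -184.3] tool z world [-0.85  0.53  0.  ]
```

View pics/w6c.png

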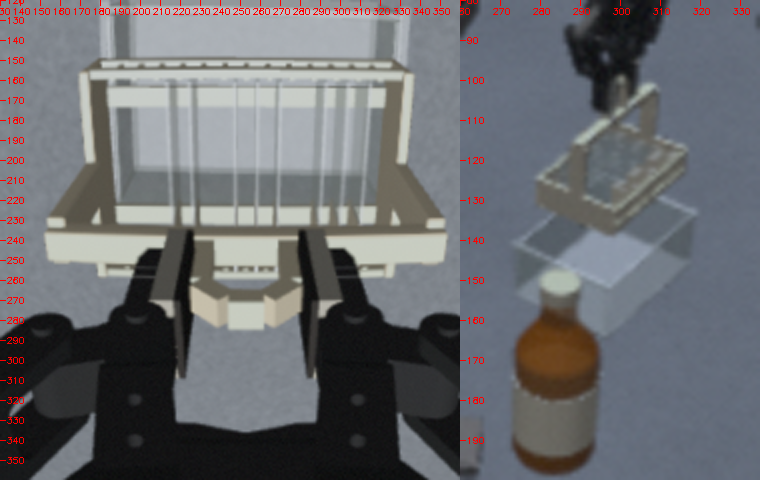

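Emit:
{"method": "drive_tool", "body": {
  "motion": [
    [0,0,0,-6.7],
    [0,0,0,-6.7],
    [0,0,0,-6.7],
    [0,0,0,-6.7],
    [0,-14,-22,0],
    [0,-20,-31,0],
    [0,-21,-34,0],
    [0,-21,-34,0],
    [0,-20,-31,0],
    [0,-14,-22,0]
  ]
}}

```text
clock: 12.62
position: [558.6, -114.6, 196.0]
ee_rot: [-0.706, 0.033, 0.707, 0.033]
contact_force: [0.1, -1.6, -1.1]
gripper_width: 27.7
```

Emit:
{"method": "drive_tool", "body": {
  "motion": [
    [0,-5,-8,0],
    [0,-2,-2,0],
    [0,0,0,0],
    [0,0,0,0]
  ]
}}

```text
clock: 12.95
position: [565.5, -110.5, 197.1]
ee_rot: [-0.705, 0.034, 0.707, 0.034]
contact_force: [-0.5, 0.4, -2.6]
gripper_width: 28.0
```

Run:
```python
from h import *
go([632.5,-116.8,198],84.5)
im=np.ascontiguousarray(arm.get_image("wrist")[:,:,::-1]);b=np.ascontiguousarray(arm.get_image("side")[:,:,::-1])
cv2.imwrite("pics/w7c.png",np.hstack([panel(im,130,60,230,250,2),panel(b,190,70,75,125,4)]))
```

```text
t 12.95 pos [ 565.5 -110.5  197.1] ytool dir -95.5 xaxis [-0.003  0.    -1.   ] j6 1.39 F [-0.5  0.4 -2.6] w 28.0
 spin about tool x (x down => minus yaw): 0.0
 shift before spin [ -1.1  -0.1 -67.2]  shift after spin [ -1.1  -0.2 -67.2] tool z world [-1.   0.1  0. ]
```

View pics/w7c.png

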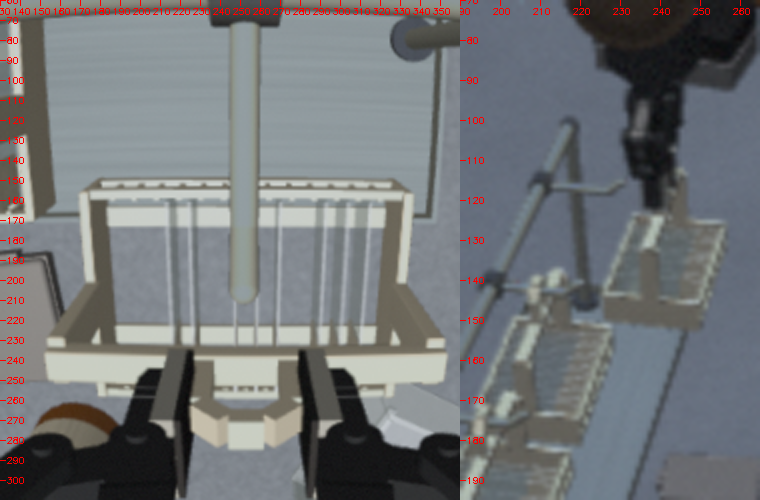

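Emit:
{"method": "drive_tool", "body": {
  "motion": [
    [0,-0.4,-7,0],
    [0,0,-10,0],
    [0,0,-10,0],
    [0,0,-8,0],
    [0,0,-5,0],
    [0,0,-5,0],
    [0,0,-5,0],
    [0,0,0,0]
  ]
}}

```text
clock: 13.72
position: [617.7, -114.5, 197.6]
ee_rot: [0.706, -0.034, -0.706, -0.033]
contact_force: [0.4, 0.5, -3.1]
gripper_width: 27.8
```

Emit:
{"method": "drive_tool", "body": {
  "motion": [
    [0,0,-5,0],
    [0,0,-5,0],
    [0,0,-4,0],
    [0,0,-3,0],
    [0,0,0,0],
    [0,0,0,0]
  ]
}}

```text
clock: 14.22
position: [633.8, -116.0, 197.7]
ee_rot: [-0.706, 0.034, 0.706, 0.034]
contact_force: [-0.6, 0.1, -1.9]
gripper_width: 27.4
```

Emit:
{"method": "drive_tool", "body": {
  "motion": [
    [3,0,0,0],
    [4,0,0,0],
    [3,0,0,0],
    [2,0,0,0],
    [1,0,0,0],
    [1,0,0,0],
    [0,0,0,0],
    [0,0,0,0]
  ]
}}

```text
clock: 14.88
position: [633.7, -116.1, 184.6]
ee_rot: [0.706, -0.034, -0.706, -0.033]
contact_force: [-2.3, 1.1, 3.1]
gripper_width: 27.9
```

Emit:
{"method": "drive_tool", "body": {
  "motion": [
    [1,0,0,0],
    [0,0,0,0],
    [0,0,0,0]
  ]
}}

```text
clock: 15.13
position: [633.9, -116.2, 184.6]
ee_rot: [0.707, -0.034, -0.706, -0.033]
contact_force: [-3.3, 1.6, 5.5]
gripper_width: 27.5
```

Seated; release, rise and look.

Emit:
{"method": "drive_tool", "body": {
  "motion": [
    [-1,0,0,0],
    [0,0,0,0],
    [0,0,0,0]
  ]
}}

```text
clock: 15.38
position: [634.0, -116.2, 184.6]
ee_rot: [0.707, -0.034, -0.706, -0.033]
contact_force: [-3.0, 1.5, 4.9]
gripper_width: 27.9
```

Emit:
{"method": "drive_tool", "body": {
  "motion": [
    [0,0,0,0],
    [0,0,0,0],
    [0,0,0,0],
    [-2,0,0,0],
    [-6,0,0,0],
    [-12,0,0,0],
    [-20,0,0,0],
    [-30,0,0,0],
    [-20,0,0,0],
    [-5,0,0,0]
  ],
  "grip": 50
}}

```text
clock: 16.22
position: [635.6, -116.5, 284.3]
ee_rot: [0.709, -0.034, -0.703, -0.033]
contact_force: [0.4, -0.3, 0.2]
gripper_width: 50.2
```

Emit:
{"method": "drive_tool", "body": {
  "motion": [
    [-10,0,20,0],
    [0,0,30,0],
    [0,0,30,0],
    [0,0,30,0],
    [0,0,20,0],
    [0,0,10,0],
    [0,0,0,0],
    [0,0,0,0],
    [0,0,0,0],
    [0,0,0,0]
  ]
}}

```text
clock: 17.05
position: [495.5, -102.8, 288.4]
ee_rot: [-0.706, 0.034, 0.707, 0.033]
contact_force: [-0.7, -0.6, -0.7]
gripper_width: 49.8
```

Run:
```python
from h import *
s=arm.read_state();print(s["clock"],s["position"],s["contact_force"])
b=np.ascontiguousarray(arm.get_image("side")[:,:,::-1]);a=np.ascontiguousarray(arm.get_image("scene")[:,:,::-1])
cv2.imwrite("pics/f.png",np.hstack([panel(b,150,80,160,220,2),panel(a,95,120,235,220,2)]))
a0=cv2.imread("pics/scene0.png");b0=cv2.imread("pics/side0.png")
for nm,i,i0,(x,y,w,h) in(("dish_b scene",a,a0,(95,255,75,25)),("dish_a scene",a,a0,(300,175,45,20)),("bottle side",b,b0,(270,165,28,35)),("jar",b,b0,(185,245,35,50)),("mailer side",b,b0,(236,178,32,25))):
    g=[cv2.cvtColor(k[y:y+h,x:x+w],6).astype(np.float32) for k in(i0,i)];print(nm,cv2.phaseCorrelate(g[0],g[1]))
```

```text
17.05 [ 495.53176199 -102.80048447  288.41089223] [-0.70134951 -0.59624211 -0.70437766]
dish_b scene ((0.7720316795714268, 0.4005326419824442), 0.742311083984375)
dish_a scene ((0.727286450577278, 0.026948758145676877), 0.6898834991455078)
bottle side ((0.037457647937312544, -0.047107739699161044), 0.9838257007024906)
jar ((-0.017325753518779408, 0.0005513214172125913), 0.964543641143375)
mailer side ((0.09268247161106125, 0.41859809995626307), 1.0476319181919098)
```

View pics/f.png

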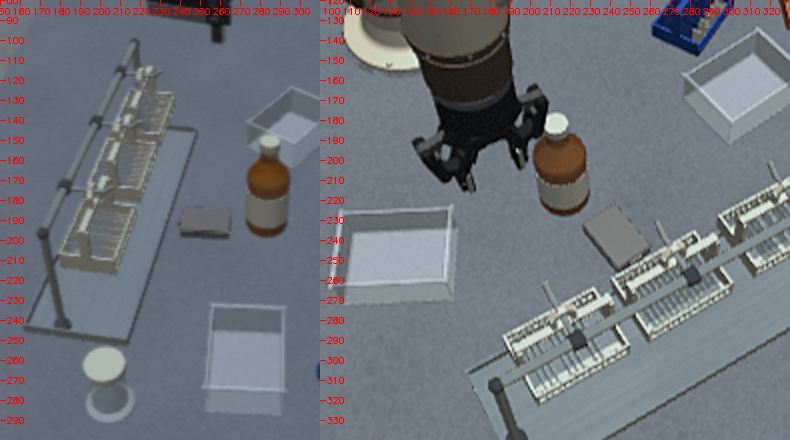

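All three carriers hang level on their own hooks, and the dishes stand empty in place. I'll let it settle for a second, then hand it in.

Emit:
{"method": "drive_tool", "body": {
  "motion": [
    [0,0,0,0],
    [0,0,0,0],
    [0,0,0,0],
    [0,0,0,0],
    [0,0,0,0],
    [0,0,0,0],
    [0,0,0,0],
    [0,0,0,0],
    [0,0,0,0],
    [0,0,0,0]
  ]
}}

```text
clock: 17.98
position: [494.4, -102.8, 288.9]
ee_rot: [0.706, -0.033, -0.706, -0.033]
contact_force: [0.5, -0.6, 0.2]
gripper_width: 50.1
```

```bash
python3 -c "
from bench import arm
print(arm.job_done())"
```

```text
the job is handed in; nothing more can be done
None
```

Both carriers are hung: carrier_a on the middle hook and carrier_b on the right hook. I gripped each one by its eye, lifted it straight up out of its dish and kept it upright all the way. The job was handed in at about 18 s of the 61 s allowed.

- **Hanging:** the last side and scene pictures show all three carriers hanging level, each on its own hook. The arm was clear of everything. I did not compare two pictures after release, so stillness rests on about two seconds of waiting.
- **Bystanders:** the dishes, bottle, jar and slide box shifted by less than 1 pixel, roughly 2 mm, between the first and last pictures. I checked carrier_c only by eye, and it is still on the left hook.
- **Forces:** the highest wrist force shown in the readings at the end of each move was about 8 N.
- **Disagreement:** before the grasp, the wrist and outer cameras differed by about 5 mm on carrier_b's position. I went by the wrist camera, and the grip came out centred.

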